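# Seat the keyed spindle in the rotary drive and hold it home

## Task

Fit the sample spindle to the rotary drive so that a colleague can tighten its set screw: slide the drive's dust shutter fully open to its stop by its upright grip, then take the knurled spindle out of its stand, push it nose first into the drive's hub, turning it until its key slips into the keyway, and keep pushing until its flange is seated on the hub face. A spring in the hub pushes the spindle back out, so finish while still gripping the spindle and pressing it fully home; do not let go. Leave the vial, the blank flange and the dust blower where they stand.

Things in the scene. Friction and masses are not known exactly. Their poses are not given: they have to be found in the camera images.
- drive: Rotary drive: grey box-shaped unit, 84 x 154 mm, fixed on the worktop, top 59 mm high. Origin: on the worktop under the hub's bore axis; +y runs along the shutter track, in its opening direction. Housing reaches from 42 mm behind the origin (-y) to 112 mm ahead (+y), 42 mm to each side. Two rails 8 mm high, 31 mm to each side of the axis, guide the shutter.
- shutter_grip (a point): Upright black grip of the dust shutter: 30 mm wide across the track, 14 mm thick along it, 36 mm tall, on a 3 mm steel plate whose top is 64 mm above the worktop. The point lies on its middle line, 85 mm above the worktop; its top is at 100 mm. +y: the opening direction, away from the hub. Shut, it is 28 mm from the bore axis, open 78 mm. Sliding takes about 2 N; it stays where left.
- shutter (a joint): Position of the dust shutter in m: 0 is shut (its plate covers the hub), 0.050 is fully open at its end stop. It starts between 0 and 0.012.
- hub_face (a point): Centre of the steel hub's flat top face (37 mm wide) on the bore axis, 60 mm above the worktop, under the shutter plate until that is open. Vertical bore 16.4 mm wide; one keyway 7 mm wide, reaching 12.5 mm out from the axis, open all the way down. +x points from the axis to the keyway, z up. The hub is geared and does not turn when the spindle is pressed or turned in it.
- plunger: Spring plunger deep in the hub's bore; origin at its top. It meets the spindle's tip 6 mm before the spindle is home and pushes it up with 6 N there, 10 N at home; a spindle let go is lifted 6 mm.
- spindle_grip (a point): Middle (on the axis, half-way up) of the knurled grip of the loose spindle, 95 to 170 g, upright in its stand. Grip: cylinder 28 mm in diameter, 45 mm tall. Below it a flange 30 mm wide, 5 mm thick, underside 27.5 mm below this point. +x points to the key's side, z up. A nib on the flange and a dark line on the grip's top mark that side. Seated, this point is 27.5 mm above the hub face.
- spindle_tip (a point): Lower end of the spindle's shaft, 67.5 mm below the grip's middle and 40 mm below the flange's underside. Shaft 14 mm in diameter, its last 10 mm tapering to 7 mm. One key, 5 mm wide, stands out to 11 mm from the axis, from 14 to 34 mm above the tip: the plain nose is 14 mm deep in the bore when the key meets the hub face. +x points to the key, z up.
- stand: Square aluminium stand, 70 x 70 mm, 45 mm high, on a foot 84 mm wide and 4 mm thick, fixed. Origin: centre of its underside. The spindle hangs in its central round hole, 24 mm wide, its flange resting on the stand's top, so its grip's middle is 72.5 mm above the worktop.
- vial_2: Bystander: small clear glass vial with a black cap, 21 mm in diameter, 60 mm tall, standing; origin at the centre of its underside.
- blank_flange: Bystander: flat metal disc, 40 mm in diameter, 10 mm high; origin at the centre of its underside.
- dust_blower: Bystander: black rubber blower bulb with a nozzle pointing up, 54 mm in diameter, 116 mm tall; origin at the centre of its underside.
Mind the look-alikes: they are no part of the job. Several things have the shape of the drive; the one meant has the colours described above. There is more than one size of the part that bears spindle_grip; the job needs the smaller.

How it is judged:
By the outcome, as a careful person would: the job done as asked, in the order asked, and still so for the second after the job is handed in, while the arm keeps its last pose, push and grip.
It also fails if it takes over 48 s, if anything falls off the work surface, if the arm or the gripper's body presses on something with over 40 N, if the wrist force passes 120 N, or if a joint passes its speed limit or range.

## Robot

A 6-joint arm with a two-finger parallel gripper is mounted at the origin on a cart in front of the work surface, level with it; the furniture and walls round the work are solid. World frame = base frame: x ahead of the robot, y to its left, z up, the work surface at z = 0. Lengths are in m, angles in rad, forces in N, time in s.
With the tool pointing down it reaches from about 0.35 to 0.85 m from the base axis. Payload 8.1 kg.
Tool frame: the origin (TCP) lies midway between the tips of the shut fingers; the grasp point (between the pads) lies robot.grip_depth behind it (robot.grip_depth is the distance from the TCP to the grasp point, in m); z points along the fingers, y is the line along which they close (so a half turn about z gives the same grasp; the last joint's range is limited). The gripper opens to 93 mm and grips with 3 to 60 N. Pads are 15 mm wide; open, the fingers measure 128 mm over their backs; the gripper's body (75 mm by 188 mm) begins 65 mm behind the grasp point.
Start: joints at [1.134, 0.13, 1.488, -0, 1.523, -0.085], TCP at [0.207, 0.563, 0.219] pointing down, gripper open.
Joint ranges: [-2.96, 2.96], [-0.89, 2.26], [0.02, 2.5], [-1.34, 4.48], [0, 2.73], [-2.66, 2.66]. Speed limits (rad/s): [2.39, 2.39, 2.79, 3.14, 3.14, 3.14].

## Interface

Orientations are given as a rotation vector (axis times angle).
In Python, from plant import robot gives the robot as it stands.
- The arm moves only by the tool carry_out, never from a script. Its argument "rows" is a list of rows, each a list of 6 numbers: the shift along the tool's x, y, z in m, then the turn, a rotation vector about the tool's x, y, z in degrees. A call has 1 to 12 rows; each row is the pose to reach, as a shift and turn from the pose commanded when the call began, along the tool's axes at that moment; what a row does not reach only later rows make up. A row lasts 1/8 s, in which the tool goes at most 62.5 mm and 10.7 degrees, less where a joint would pass 70% of its speed; a pose out of reach is approached as far as the arm can. A call with a gripper value outside its range is refused whole. "jaw" is the closure in counts, from 0 (fully open) to 255 (shut), set as the call begins (left out, the last holds). The fingers move at their own pace and stop on an object; "force" is the grip in N (left out, the last holds). Time passes only in rows, so rows that repeat a pose let the fingers close. It gives the time, the measured TCP pose, the force, the opening and the grip force at its end, in the units of the state.
- robot.read_state(): the state, without advancing time (a new reading comes with each control period).
- robot.read_camera(name): name is "scene" or "top" or "wrist"; returns the picture (384x512x3 uint8, red, green, blue); there is no depth.
- robot.camera_model(name): a dict with "fx", "fy", "cx", "cy" (pixels), "R" (3x3) and "t" (3): a world point X has camera coordinates R X + t; the wrist camera has in their place "mount" (4x4, takes a point from camera to tool coordinates, whose origin is the TCP and whose axes are the flange's). Camera axes: x right, y down, z forward; pixel columns grow to the right and rows downward; lengths in m; the calibration is good to about 2 mm. A picture is of the moment at which its call begins: read the wrist's pose just before it. camera_model takes no time and is no camera call.
- robot.close_job(): hands the job in; it is judged then, once.
Trained networks look in the newest picture that a camera, given by its name, has taken for a name from the list of things; names that differ only in an ending like _2 or _b are one class to them, and where a whole thing is asked for, a point or a joint stands for the part that bears it (a point fixed in the world has none). Each returns a list of dicts, best first, with "conf" (0 to 1); they miss things now and then, are a little off and sometimes report something else, mostly with a low value. They report only what shows in the picture. A call takes as long as a camera call. They do not tell look-alikes from the thing itself.
- robot.outline_of(camera, target): "pixels" (384x512 bool, what is visible of it) and "pixel" ([column, row] in pixels, amid what is visible of it).
The state is a dict: "t": time; "q": joint angles; "dq": joint speeds; "joint_torque": joint torques, N m; "tool_pos": TCP position; "orientation": TCP orientation; "force": force on the tool from outside, world axes, zero at the start; "wrist_torque": the same for the moment, N m; "opening": finger opening in m; "gripper_force": force on a finger pad.
Only numpy, scipy, OpenCV 4.12 (cv2) and the standard library are available. Lean on these libraries where they do the work, as an engineer would, in place of code of your own. Each camera call takes 0.05 s, during which the arm holds its last target. There are 200 camera calls.

## Working session

There is one attempt and no reset: what is moved stays moved. The work goes in short steps, Python scripts to look and compute and a tool call to move; the robot and the scene stay as the last step left them, time stands still between calls to the robot, and variables do not carry over. Pictures are saved under pics/ and viewed, at most 10 in all, crops included, and the job is handed in when it is done.

Besides the shell and the picture viewer there is one more tool, called after "Request:" as name(argument=value, ...), one argument or row to a line, values as JSON. carry_out: Moves the arm, as the interface text tells. Its arguments: {"type":"object","properties":{"rows":{"type":"array"},"jaw":{"type":"number"},"force":{"type":"number"}},"required":["rows"]}

```bash
mkdir -p pics; ls; cat > h.py <<'E'
import numpy as np,cv2
from scipy.spatial.transform import Rotation as Rn
from plant import robot
def shot(n,f):
    s=robot.read_state(); im=robot.read_camera(n); cv2.imwrite('pics/'+f,im[:,:,::-1]); return s,im
def cam(n,s=None):
    m=robot.camera_model(n); K=np.array([[m['fx'],0,m['cx']],[0,m['fy'],m['cy']],[0,0,1]])
    if 'mount' in m:
        T=np.eye(4);T[:3,:3]=Rn.from_rotvec(s['orientation']).as_matrix();T[:3,3]=s['tool_pos']
        W=T@np.array(m['mount']); R=W[:3,:3].T; t=-R@W[:3,3]
    else: R=np.array(m['R']);t=np.array(m['t'])
    return K,R,t
def onz(c,px,z):
    K,R,t=c; d=R.T@np.linalg.solve(K,[px[0],px[1],1]); o=-R.T@t
    return o+d*(z-o[2])/d[2]
def proj(c,X):
    K,R,t=c; p=K@(R@np.array(X)+t); return p[:2]/p[2]
E
python3 - <<'E'
from h import *
s,top=shot('top','top.png'); _,sc=shot('scene','scene.png')
cv2.imwrite('pics/both.png',cv2.resize(np.vstack([top,sc])[:,:,::-1],None,fx=0.78,fy=0.78))
print(robot.grip_depth,s)
c={n:cam(n) for n in('top','scene')}
for n in c: print(n,-c[n][1].T@c[n][2],c[n][0][0,0])
for tg,z in [('drive',.059),('shutter_grip',.085),('spindle_grip',.0725),('stand',.045),('vial_2',.03),('blank_flange',.01),('dust_blower',.06)]:
  for n in c:
    for d in robot.outline_of(n,tg)[:4]:
      print(tg,n,round(d['conf'],2),np.round(d['pixel']),d['pixels'].sum(),onz(c[n],d['pixel'],z).round(3))
E
```

```text
pics
0.0188 {'t': 0.0, 'q': array([ 1.13361159e+00,  1.31161401e-01,  1.48927611e+00,  1.04743032e-05,
        1.52298228e+00, -8.53479637e-02]), 'dq': array([-0.00013757,  0.00084288,  0.00075344, -0.00162717, -0.0005623 ,
       -0.00026345]), 'joint_torque': array([-3.40517021e-03, -5.59809387e+01, -4.91775978e+01,  7.63591100e-02,
        3.47837352e-02, -1.63655895e-04]), 'tool_pos': array([0.20647987, 0.56275168, 0.21758904]), 'orientation': array([-5.49733947e-01, -3.09263005e+00,  2.76799753e-03]), 'force': array([-0.16910795,  0.07822705, -0.47326547]), 'wrist_torque': array([ 0.01849369, -0.03779986,  0.00229164]), 'gripper_force': 0.0, 'opening': 0.09297596391561246}
top [ 0.36703668 -0.09146725  1.12207474] 432.75115192099537
scene [-0.01848443 -0.42062196  0.8009527 ] 397.39635681039425
drive top 0.85 [115. 186.] 2236 [0.599 0.283 0.059]
drive top 0.84 [201. 209.] 2102 [0.539 0.064 0.059]
drive scene 0.67 [205. 192.] 2122 [0.516 0.043 0.059]
drive scene 0.62 [156. 153.] 1722 [0.57  0.253 0.059]
shutter_grip top 0.73 [122. 184.] 490 [0.598 0.258 0.085]
shutter_grip top 0.
[... 225 characters left out ...]
le_grip top 0.59 [309. 246.] 259 [ 0.445 -0.201  0.073]
spindle_grip scene 0.92 [278. 248.] 515 [ 0.449 -0.204  0.073]
spindle_grip scene 0.8 [291. 210.] 230 [ 0.564 -0.177  0.073]
stand top 0.9 [290. 204.] 911 [ 0.551 -0.157  0.045]
stand scene 0.88 [291. 226.] 862 [ 0.541 -0.191  0.045]
stand scene 0.58 [202. 182.] 398 [0.551 0.08  0.045]
vial_2 top 0.56 [272. 144.] 104 [ 0.716 -0.113  0.03 ]
vial_2 scene 0.62 [296. 177.] 154 [ 0.711 -0.123  0.03 ]
blank_flange top 0.56 [250. 262.] 195 [ 0.409 -0.055  0.01 ]
blank_flange scene 0.49 [214. 246.] 180 [ 0.415 -0.049  0.01 ]
dust_blower top 0.75 [388. 191.] 375 [ 0.581 -0.402  0.06 ]
dust_blower scene 0.85 [386. 253.] 495 [ 0.568 -0.413  0.06 ]
```

View pics/top.png

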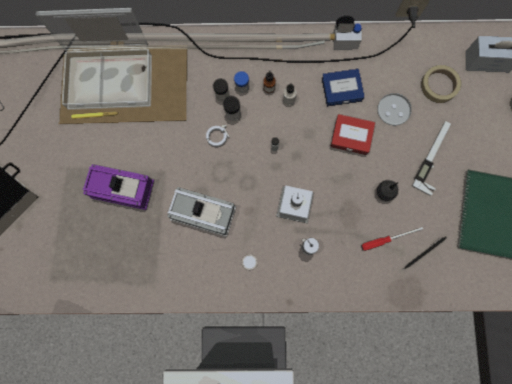

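View pics/scene.png

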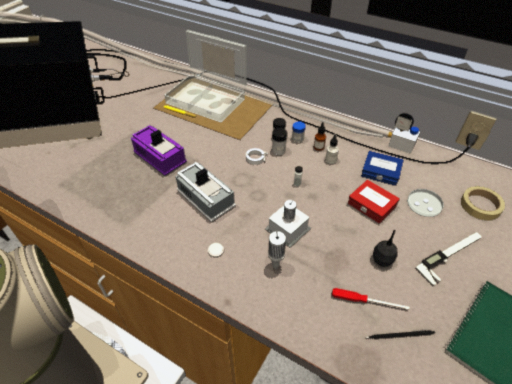

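The two pictures agree. The grey drive is at top (201,210), and the purple one at (117,186) is a look-alike. There are two spindles: a small one in the square stand at (296,200), and a bigger one standing at (310,246). I choose the grey drive and the spindle in the square stand, and will check both in a close crop.

```bash
python3 - <<'E'
import cv2,numpy as np
t=cv2.imread('pics/top.png');s=cv2.imread('pics/scene.png')
a=lambda im,x,y,w,h:cv2.resize(im[y:y+h,x:x+w],(400,300),interpolation=cv2.INTER_CUBIC)
cv2.imwrite('pics/crop.png',np.vstack([np.hstack([a(t,161,180,80,60),a(t,265,185,80,60)]),np.hstack([a(s,165,155,80,60),a(s,245,195,80,60)])]))
E
```

```text
(no output)
```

View pics/crop.png

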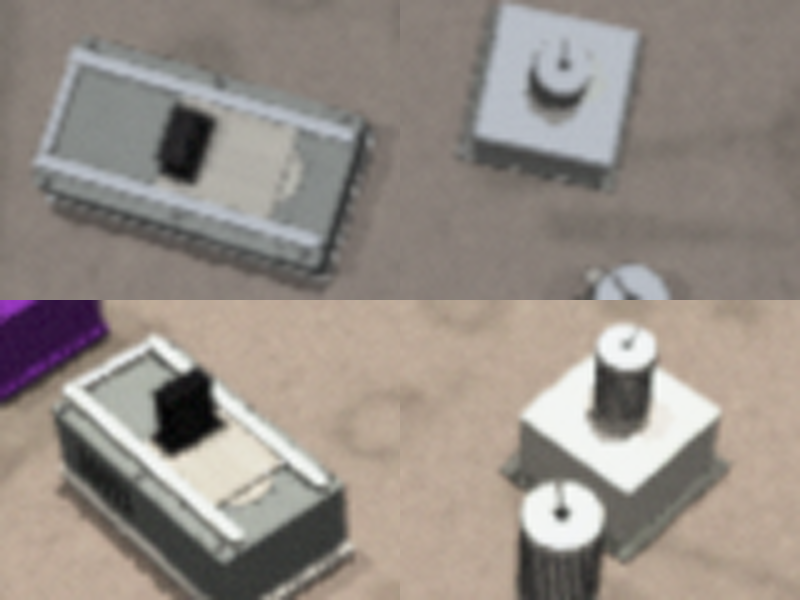

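The crop confirms the choice. The grey drive's black grip is at top (198,208), and its cream plate reaches right over the hub at about (220,215), so it opens to the left. The small spindle in the square stand has its line pointing up in the picture. Next I hover over the drive.

```bash
cat >> h.py <<'E'
def rel(pos,ydir_deg=None,cmd=None):
    """shift in tool axes & turn about tool z (deg) to TCP pos, tool down with tool y at world angle (mod 180)"""
    s=robot.read_state(); R=Rn.from_rotvec(s['orientation']).as_matrix()
    p=np.array(s['tool_pos']); d=R.T@(np.array(pos)-p)
    out='shift mm %s'%(d*1000).round(1)
    if ydir_deg is not None:
        res=[]
        for k in (0,180):
            a=np.radians(ydir_deg+k); y=np.array([np.cos(a),np.sin(a),0]); z=np.array([0,0,-1.]); x=np.cross(y,z)
            res.append(np.degrees(Rn.from_matrix(R.T@np.c_[x,y,z]).as_rotvec()).round(2))
        out+=' turn %s or %s'%tuple(res)
    print(out,'q6 %.2f'%s['q'][5]); return d
E
python3 - <<'E'
from h import *
print(np.round(robot.camera_model('wrist')['mount'],3),robot.camera_model('wrist')['fx'])
rel([0.53,0.06,0.25],74.4)
E
```

```text
[[ 0.    -0.959 -0.284  0.079]
 [ 1.     0.     0.     0.001]
 [-0.    -0.284  0.959 -0.166]
 [ 0.     0.     0.     1.   ]] 341.77436097481416
shift mm [-476.9 -361.1  -31.4] turn [ 0.   -0.   -4.56] or [-0.0000e+00 -1.0000e-02  1.7544e+02] q6 -0.09
```

Request:
carry_out(
  rows=[
    [-0.048,-0.036,-0.003,0,0,-0.5],
    [-0.095,-0.072,-0.006,0,0,-1],
    [-0.143,-0.108,-0.01,0,0,-1.5],
    [-0.19,-0.144,-0.013,0,0,-2],
    [-0.238,-0.18,-0.016,0,0,-2.5],
    [-0.286,-0.216,-0.02,0,0,-3],
    [-0.333,-0.252,-0.023,0,0,-3.5],
    [-0.381,-0.288,-0.026,0,0,-4],
    [-0.43,-0.325,-0.03,0,0,-4.5],
    [-0.477,-0.361,-0.031,0,0,-4.6],
    [-0.477,-0.361,-0.031,0,0,-4.6],
    [-0.477,-0.361,-0.031,0,0,-4.6],
  ],
)

```text
t: 2.3
tool_pos: [0.5299, 0.0601, 0.2495]
orientation: [-0.427, -3.112, -0.001]
force: [-0.2, 0.8, -0.8]
opening: 0.0928
gripper_force: 0.0
```

```bash
python3 - <<'E'
from h import *
s,im=shot('wrist','w1.png'); c=cam('wrist',s); print(s['t'],s['tool_pos'],s['dq'].round(3))
for tg,z in [('drive',.059),('shutter_grip',.085)]:
    for d in robot.outline_of('wrist',tg)[:2]:
        r=cv2.minAreaRect(np.argwhere(d['pixels'])[:,::-1].astype(np.float32))
        print(tg,d['conf'],np.round(d['pixel']),onz(c,d['pixel'],z).round(4),r)
E
```

```text
2.3 [0.52991581 0.06008647 0.2494937 ] [ 0.031 -0.012  0.012  0.002  0.    -0.001]
drive 0.86 [262. 167.] [0.533  0.0696 0.059 ] ((262.0, 168.5), (143.2012939453125, 80.14688110351562), 1.3971812725067139)
drive 0.73 [449. 174.] [0.5948 0.2607 0.059 ] ((446.40191650390625, 174.13674926757812), (80.62525177001953, 133.552001953125), 86.98721313476562)
shutter_grip 0.94 [457. 183.] [0.5958 0.2544 0.085 ] ((457.5944519042969, 181.14669799804688), (78.79620361328125, 44.94576644897461), 0.9240452647209167)
shutter_grip 0.88 [245. 172.] [0.5281 0.0528 0.085 ] ((246.67076110839844, 174.07264709472656), (55.99058151245117, 44.653465270996094), 2.4895529747009277)
```

View pics/w1.png

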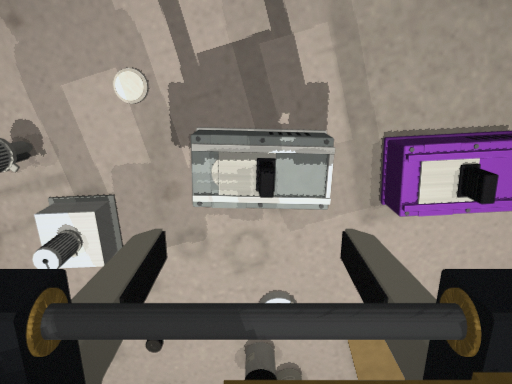

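The wrist picture shows the grey drive at columns 192–331, rows 130–208, with the grip at (266,177) and the plate to its left, so it opens to the right (+tool y). I'll enlarge it to read the edges.

```bash
python3 - <<'E'
from h import *
im=cv2.imread('pics/w1.png')
cv2.imwrite('pics/w1c.png',cv2.resize(im[120:215,185:340],None,fx=5,fy=5,interpolation=cv2.INTER_CUBIC))
E
```

```text
(no output)
```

View pics/w1c.png

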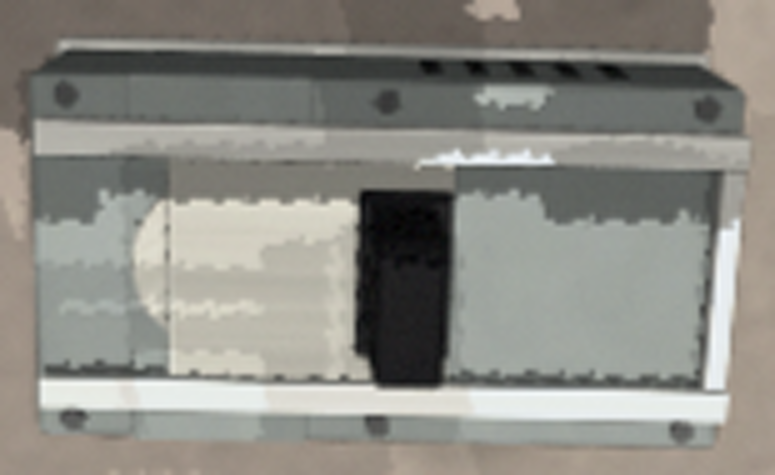

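The crop shows the housing top's corners at crop (33,72), (745,90), (42,432) and (716,443), and the grip's top face around (408,322).

```bash
python3 - <<'E'
from h import *
s=robot.read_state(); c=cam('wrist',s)
f=lambda a,z: onz(c,(a[0]/5+185-.4,a[1]/5+120-.4),z)
P=[f(a,.059) for a in [(33,72),(745,90),(42,432),(716,443)]]
for p in P: print(p.round(4))
cen=np.mean(P,0); 
for a,b in((0,1),(2,3)): d=P[b]-P[a]; print('len',np.linalg.norm(d),'ang',np.degrees(np.arctan2(d[1],d[0])))
for a,b in((0,2),(1,3)): d=P[b]-P[a]; print('wid',np.linalg.norm(d),'ang',np.degrees(np.arctan2(d[1],d[0])))
for an in (72,73,74):
  u=np.array([np.cos(np.radians(an)),np.sin(np.radians(an)),0]);v=np.array([u[1],-u[0],0])
  g=f((408,322),.1); o=cen-.035*u
  print('u',an,'centre',cen,'axis',o,'grip',g,'along',(g-o)@u,'across',(g-o)@v)
  print('edge lip hub', [( (f(a,.064)-o)@u,(f(a,.064)-o)@v) for a in((170,285),)], [((f(a,.06)-o)@u) for a in((134,265),)])
E
```

```text
[0.4799 0.0092 0.059 ]
[0.5228 0.1508 0.059 ]
[ 0.5554 -0.0138  0.059 ]
[0.5975 0.1289 0.059 ]
len 0.1479264276960905 ang 73.1083714963862
len 0.1487596417687584 ang 73.5577245992088
wid 0.07893383981845747 ang -16.959187187912875
wid 0.07777059961090191 ang -16.349707907928618
u 72 centre [0.53888996 0.06877029 0.059     ] axis [0.52807437 0.03548331 0.059     ] grip [0.54122582 0.07185757 0.1       ] along 0.038657989678319175 across 0.0012675118621463769
edge lip hub [(np.float64(-0.010309032286133852), np.float64(0.005243848634324923))] [np.float64(-0.01843076290149361)]
u 73 centre [0.53888996 0.06877029 0.059     ] axis [0.52865696 0.03529963 0.059     ] grip [0.54122582 0.07185757 0.1       ] along 0.03863531141659107 across 0.0013311595365599503
edge lip hub [(np.float64(-0.01039364927871925), np.float64(0.004452298324041252))] [np.float64(-0.018461204598780503)]
u 74 centre [0.53888996 0.06877029 0.059     ] axis [0.52924266 0.03512613 0.059     ] grip [0.54122582 0.07185757 0.1       ] along 0.03861152580378938 across 0.0013944017268833315
edge lip hub [(np.float64(-0.010464438925996232), np.float64(0.003659391800557567))] [np.float64(-0.018475361495256325)]
```

```bash
python3 - <<'E'
from h import *
rel([.540,.0722,.072],73.3)
E
```

```text
shift mm [ -7.1  13.2 177.7] turn [ 0.02 -0.    1.25] or [ 0.0000e+00  2.0000e-02 -1.7875e+02] q6 -1.28
```

Request:
carry_out(
  rows=[
    [-0.007,0.013,0.05,0,0,1.25],
    [-0.007,0.013,0.1,0,0,1.25],
    [-0.007,0.013,0.145,0,0,1.25],
    [-0.007,0.013,0.165,0,0,1.25],
    [-0.007,0.013,0.177,0,0,1.25],
    [-0.007,0.013,0.177,0,0,1.25],
  ],
)

```text
t: 3.2
tool_pos: [0.5399, 0.0713, 0.0724]
orientation: [-0.457, -3.107, 0.0]
force: [-0.4, -0.7, -0.5]
opening: 0.0929
gripper_force: 0.0
```

Request:
carry_out(
  rows=[
    [0,0,0,0,0,0],
    [0,0,0,0,0,0],
    [0,0,0,0,0,0],
    [0,0,0,0,0,0],
    [0,0,0,0,0,0],
    [0,0,0,0,0,0],
    [0,0,0,0,0,0],
    [0,0,0,0,0,0],
  ],
  jaw=255,
  force=15,
)

```text
t: 4.2
tool_pos: [0.5403, 0.0707, 0.0726]
orientation: [-0.459, -3.108, -0.0]
force: [-0.7, 0.0, 0.3]
opening: 0.0177
gripper_force: 0.0
```

Request:
carry_out(
  rows=[
    [0,0,0,0,0,0],
    [0,0,0,0,0,0],
    [0,0.006,0,0,0,0],
    [0,0.013,0,0,0,0],
    [0,0.02,0,0,0,0],
    [0,0.027,0,0,0,0],
    [0,0.033,0,0,0,0],
    [0,0.037,0,0,0,0],
    [0,0.037,0,0,0,0],
  ],
)

```text
t: 5.32
tool_pos: [0.5513, 0.1067, 0.0727]
orientation: [0.458, 3.108, 0.001]
force: [2.3, 0.7, -1.0]
opening: 0.0137
gripper_force: 15.0
```

Request:
carry_out(
  rows=[
    [0,0.002,0,0,0,0],
    [0,0.004,0,0,0,0],
    [0,0.006,0,0,0,0],
    [0,0.006,0,0,0,0],
  ],
)

```text
t: 5.82
tool_pos: [0.5515, 0.1075, 0.0724]
orientation: [-0.461, -3.105, 0.011]
force: [-6.9, -20.2, 6.5]
opening: 0.0139
gripper_force: 15.0
```

Request:
carry_out(
  rows=[
    [0,-0.004,0,0,0,0],
    [0,-0.005,0,0,0,0],
    [0,-0.005,0,0,0,0],
    [0,-0.005,0,0,0,0],
  ],
  jaw=120,
)

```text
t: 6.32
tool_pos: [0.5514, 0.1074, 0.0727]
orientation: [0.459, 3.108, 0.0]
force: [0.6, -0.1, -0.3]
opening: 0.0473
gripper_force: 0.0
```

Request:
carry_out(
  rows=[
    [0,-0.005,-0.03,0,0,0],
    [0,-0.005,-0.07,0,0,0],
    [0,-0.02,-0.12,0,0,0],
    [0,-0.06,-0.125,0,0,0],
    [0,-0.075,-0.125,0,0,0],
    [0,-0.075,-0.125,0,0,0],
    [0,-0.075,-0.125,0,0,0],
  ],
  jaw=60,
)

```text
t: 7.2
tool_pos: [0.5293, 0.036, 0.1966]
orientation: [-0.459, -3.106, -0.001]
force: [-0.3, -0.4, 0.2]
opening: 0.0714
gripper_force: 0.0
```

```bash
python3 - <<'E'
from h import *
s,im=shot('wrist','w2.png'); c=cam('wrist',s); print(s['t'],s['tool_pos'],s['opening'])
p=proj(c,[.529,.034,.06]); print(p)
x,y=np.round(p).astype(int)
x0=max(x-60,0);y0=max(y-55,0); print(x0,y0)
cv2.imwrite('pics/w2c.png',cv2.resize(im[y0:y0+110,x0:x0+150,::-1],None,fx=5,fy=5,interpolation=cv2.INTER_CUBIC))
E
```

```text
7.2 [0.52931947 0.03602436 0.19661745] 0.0714073079095105
[250.06347788 179.54252521]
190 125
```

View pics/w2c.png

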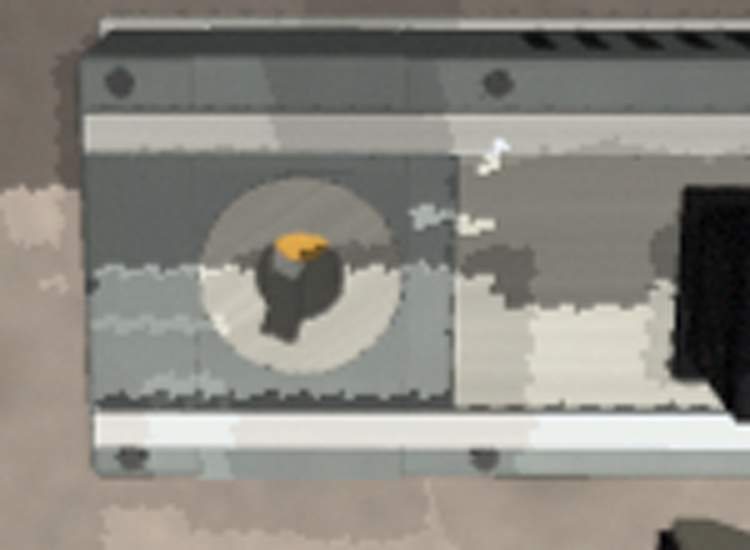

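The hub is clear of the plate. Its disc centre is at crop (301,276), the keyway mouth at about (278,337), and the plate edge at column 457. I'll compute the positions and check the shutter travel.

```bash
python3 - <<'E'
from h import *
s=robot.read_state(); c=cam('wrist',s)
f=lambda a,z: onz(c,(a[0]/5+190-.4,a[1]/5+125-.4),z)
an=np.radians(73.3);u=np.array([np.cos(an),np.sin(an),0])
im=cv2.imread('pics/w2.png')
h=np.mean([f((200,276),.06),f((403,276),.06),f((301.5,178),.06),f((301.5,374),.06)],0)
b=np.mean([f((256,276),.06),f((344,276),.06)],0)
k=f((278,337),.06)
print('hub',h,'bore',b,'dia',np.linalg.norm(f((200,276),.06)-f((403,276),.06)),np.linalg.norm(f((301.5,178),.06)-f((301.5,374),.06)))
for kk in ((262,332),(293,343),(278,337.5)):
  d=f(kk,.06)-h; print('key',np.linalg.norm(d),np.degrees(np.arctan2(d[1],d[0])))
print('plate edge along',(f((457,285),.064)-h)@u, 'rail ang',[np.degrees(np.arctan2(*(f(q,.067)-f(p,.067))[1::-1])) for p,q in [((83,115),(750,116)),((95,410),(750,408))]])
# stand spindle rough
ct=cam('top');cs=cam('scene')
for n,cc in(('top',ct),('scene',cs)):
  pass
print('top',onz(ct,(265+162/5,185+58/5),.095)); print('scene',onz(cs,(245+(627-400)/5,195+(347-300)/5),.095))
print('line top',onz(ct,(265+165/5,185+42/5),.095)-onz(ct,(265+164/5,185+64/5),.095))
rel([.55,-.175,.25],None)
E
```

```text
hub [0.52940347 0.03385048 0.06      ] bore [0.5291764  0.03363293 0.06      ] dia 0.03711012462067771 0.037022553436255795
key 0.012817850651238801 -51.59042791612676
key 0.012745366062410134 -24.009364071173238
key 0.012380264888560557 -37.45423238086821
plate edge along 0.02812999445861401 rail ang [np.float64(73.14864724536291), np.float64(73.41945988505384)]
top [ 0.56095168 -0.17298903  0.095     ]
scene [ 0.56023474 -0.17646638  0.095     ]
line top [ 0.01080921 -0.00074363  0.        ]
shift mm [ -80.6 -196.2  -53.4] q6 -1.31
```

```bash
python3 - <<'E'
from h import *
rel([.5606,-.175,.22],90)
E
```

```text
shift mm [ -90.8 -193.2  -23.5] turn [  0.02  -0.09 -16.77] or [-1.3000e-01 -2.0000e-02  1.6323e+02] q6 -1.31
```

Request:
carry_out(
  rows=[
    [-0.02,-0.04,-0.02,0,0,-4],
    [-0.04,-0.085,-0.023,0,0,-8],
    [-0.06,-0.13,-0.023,0,0,-12],
    [-0.08,-0.17,-0.023,0,0,-15],
    [-0.091,-0.193,-0.023,0,0,-16.8],
    [-0.091,-0.193,-0.023,0,0,-16.8],
    [-0.091,-0.193,-0.023,0,0,-16.8],
  ],
  jaw=0,
)

```text
t: 8.12
tool_pos: [0.561, -0.1746, 0.22]
orientation: [0.0, -3.141, -0.001]
force: [-0.0, 0.4, -0.3]
opening: 0.0932
gripper_force: 0.0
```

```bash
python3 - <<'E'
from h import *
s,im=shot('wrist','w3.png'); c=cam('wrist',s); print(s['t'],s['tool_pos'],s['opening'])
for d in robot.outline_of('wrist','spindle_grip')[:2]: print(d['conf'],d['pixel'],d['pixels'].sum())
p=proj(c,[.5606,-.175,.095]); print(p)
x,y=np.round(p).astype(int)
x0=max(x-60,0);y0=max(y-60,0); print(x0,y0)
cv2.imwrite('pics/w3c.png',cv2.resize(im[y0:y0+100,x0:x0+120,::-1],None,fx=6,fy=6,interpolation=cv2.INTER_CUBIC))
E
```

```text
8.125 [ 0.56103996 -0.17463029  0.22004733] 0.09323599371355835
0.76 [251.4, 176.8] 1027
0.55 [217.8, 40.4] 2258
[251.90406331 181.68295323]
192 122
```

View pics/w3c.png

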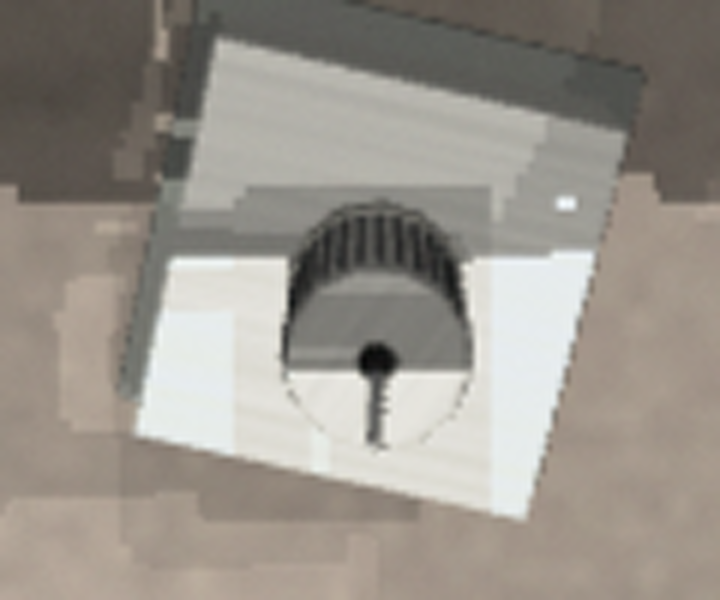

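The top of the spindle grip is at crop (378,360), with its line running to (376,445), which is nearly straight away from the robot. I'll compute the grasp.

```bash
python3 - <<'E'
from h import *
s=robot.read_state(); c=cam('wrist',s)
f=lambda a,z: onz(c,(a[0]/6+192-.42,a[1]/6+122-.42),z)
h=f((378,360),.095);d=f((376,445),.095)-h
print(h,np.linalg.norm(d),np.degrees(np.arctan2(d[1],d[0])), np.linalg.norm(f((287,360),.095)-f((471,360),.095)))
rel([h[0],h[1],.0587],90)
E
```

```text
[ 0.56073058 -0.17248874  0.095     ] 0.013084534164409406 -1.172903867425591 0.02702991590873506
shift mm [  0.3   1.9 161.8] turn [ 0.03 -0.02  0.06] or [ 2.0000e-02  4.0000e-02 -1.7994e+02] q6 -1.96
```

Request:
carry_out(
  rows=[
    [0,0.002,0.055,0,0,0],
    [0,0.002,0.105,0,0,0],
    [0,0.002,0.145,0,0,0],
    [0,0.002,0.162,0,0,0],
    [0,0.002,0.162,0,0,0],
  ],
)

```text
t: 8.85
tool_pos: [0.5605, -0.173, 0.0581]
orientation: [0.001, -3.14, -0.001]
force: [0.7, 0.4, 0.3]
opening: 0.0927
gripper_force: 0.0
```

Request:
carry_out(
  rows=[
    [0,0,0,0,0,0],
    [0,0,0,0,0,0],
    [0,0,0,0,0,0],
    [0,0,0,0,0,0],
    [0,0,0,0,0,0],
    [0,0,0,0,0,0],
    [0,0,0,0,0,0],
    [0,0,0,0,0,0],
    [0,0,0,0,0,0],
  ],
  jaw=255,
  force=45,
)

```text
t: 9.98
tool_pos: [0.5609, -0.1738, 0.0586]
orientation: [-0.0, -3.141, -0.0]
force: [0.6, -0.3, -0.0]
opening: 0.0272
gripper_force: 45.0
```

Request:
carry_out(
  rows=[
    [0,0,-0.03,0,0,0],
    [0,0,-0.07,0,0,0],
    [0,0,-0.1,0,0,0],
    [0,0,-0.105,0,0,0],
    [0,0,-0.105,0,0,0],
  ],
)

```text
t: 10.6
tool_pos: [0.5606, -0.1737, 0.1627]
orientation: [-0.0, -3.141, -0.0]
force: [-0.1, 0.1, -2.5]
opening: 0.0275
gripper_force: 45.0
```

```bash
python3 - <<'E'
from h import *
rel([.5292,.0327,.15],53.7)
print(robot.read_state()['force'])
E
```

```text
shift mm [ 31.5 206.4  12.8] turn [ 0.   -0.05 36.29] or [ 6.0000e-02  1.0000e-02 -1.4371e+02] q6 -1.96
[-0.07042026  0.06839088 -2.46308985]
```

Request:
carry_out(
  rows=[
    [0.006,0.04,0,0,0,5],
    [0.012,0.08,0,0,0,11],
    [0.018,0.12,0,0,0,18],
    [0.025,0.16,0,0,0,25],
    [0.03,0.195,0.005,0,0,32],
    [0.0315,0.2065,0.013,0,0,36.3],
    [0.0315,0.2065,0.013,0,0,36.3],
    [0.0315,0.2065,0.013,0,0,36.3],
  ],
)

```text
t: 11.6
tool_pos: [0.529, 0.0322, 0.1497]
orientation: [-0.976, -2.984, 0.001]
force: [-0.9, -0.5, -0.7]
opening: 0.0272
gripper_force: 45.0
```

```bash
python3 - <<'E'
from h import *
s,im=shot('wrist','w4.png'); c=cam('wrist',s); rel([.5292,.0327,.102],53.7); print(s['tool_pos'])
p=proj(c,[.529,.033,.08]).astype(int); print(p)
x0,y0=p[0]-100,p[1]-90
cv2.imwrite('pics/w4c.png',cv2.resize(im[y0:y0+150,x0:x0+200,::-1],None,fx=4,fy=4,interpolation=cv2.INTER_CUBIC))
E
```

```text
shift mm [ 0.5  0.6 48.1] turn [-0.04 -0.04  0.04] or [ 6.0000e-02 -6.0000e-02 -1.7996e+02] q6 -0.97
[0.52896019 0.03215099 0.14965459]
[253 202]
```

View pics/w4c.png

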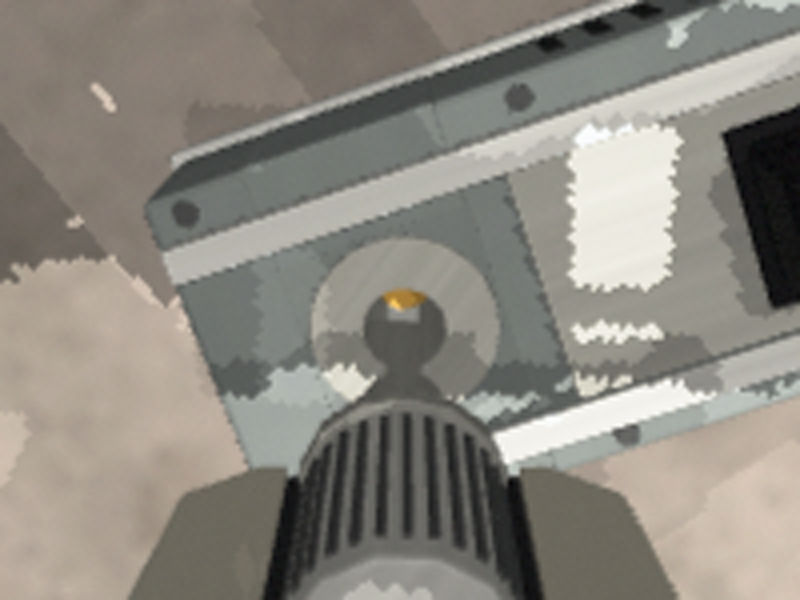

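The bore is at crop (403,325) and the spindle axis at column 402. The keyway points along the image's vertical and matches the key, so I'll insert.

Request:
carry_out(
  rows=[
    [0.0003,0.0004,0.02,0,0,0],
    [0.0003,0.0004,0.03,0,0,0],
    [0.0003,0.0004,0.036,0,0,0],
    [0.0003,0.0004,0.042,0,0,0],
    [0.0003,0.0004,0.047,0,0,0],
    [0.0003,0.0004,0.047,0,0,0],
  ],
)

```text
t: 12.4
tool_pos: [0.5293, 0.0332, 0.1033]
orientation: [-0.978, -2.985, 0.0]
force: [-0.3, -0.4, -1.4]
opening: 0.0272
gripper_force: 45.0
```

Nose is in without contact. Next is the key stage.

Request:
carry_out(
  rows=[
    [0,0,0.003,0,0,0],
    [0,0,0.006,0,0,0],
    [0,0,0.009,0,0,0],
    [0,0,0.009,0,0,0],
  ],
)

```text
t: 12.9
tool_pos: [0.5292, 0.0332, 0.0942]
orientation: [-0.979, -2.985, 0.0]
force: [-0.0, 0.5, -0.8]
opening: 0.0271
gripper_force: 45.0
```

Request:
carry_out(
  rows=[
    [0,0,0.004,0,0,0],
    [0,0,0.008,0,0,0],
    [0,0,0.012,0,0,0],
    [0,0,0.015,0,0,0],
    [0,0,0.018,0,0,0],
    [0,0,0.02,0,0,0],
    [0,0,0.02,0,0,0],
  ],
)

```text
t: 13.78
tool_pos: [0.5297, 0.0331, 0.0753]
orientation: [0.979, 2.985, -0.0]
force: [-3.4, -0.5, 6.6]
opening: 0.0272
gripper_force: 45.0
```

Request:
carry_out(
  rows=[
    [0,0,0.001,0,0,0],
    [0,0,0.002,0,0,0],
    [0,0,0.003,0,0,0],
    [0,0,0.003,0,0,0],
    [0,0,0.003,0,0,0],
  ],
)

```text
t: 14.4
tool_pos: [0.5298, 0.0331, 0.0735]
orientation: [0.978, 2.985, -0.0]
force: [-8.1, -0.9, 15.8]
opening: 0.0274
gripper_force: 45.0
```

Request:
carry_out(
  rows=[
    [0.0004,-0.0003,0.0005,0,0,0],
    [0.0004,-0.0003,0.0015,0,0,0],
    [0.0004,-0.0003,0.0015,0,0,0],
    [0.0004,-0.0003,0.0015,0,0,0],
  ],
)

```text
t: 14.9
tool_pos: [0.5298, 0.0331, 0.0734]
orientation: [0.978, 2.984, 0.0]
force: [-12.4, -0.2, 26.1]
opening: 0.027
gripper_force: 45.0
```

```bash
python3 - <<'E'
from h import *
s,im=shot('wrist','w5.png'); _,sc=shot('scene','s5.png'); print(s['tool_pos'],s['force'],s['wrist_torque'],s['gripper_force'])
a=cv2.resize(im[100:280,150:390],(400,300),interpolation=cv2.INTER_CUBIC); b=cv2.resize(sc[140:260,150:310],(400,300),interpolation=cv2.INTER_CUBIC)
cv2.imwrite('pics/end.png',np.hstack([a,b])[:,:,::-1])
E
```

```text
[0.52980431 0.03306665 0.07338586] [-12.41369936  -0.20363796  26.0675513 ] [-0.0908349   2.62555454 -0.03821588] 45.01840889453888
```

View pics/end.png

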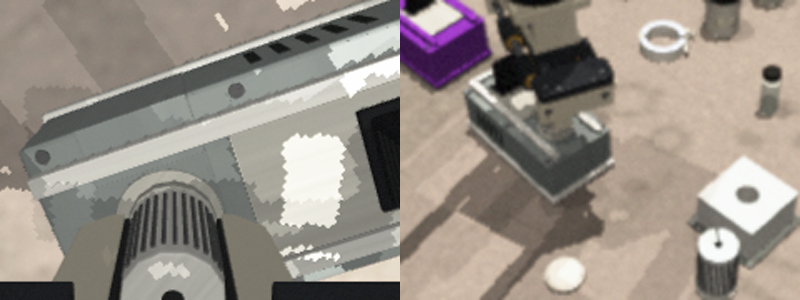

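The pictures show the flange down on the hub face, the shutter clear of it, and the stand empty. The height matches the seated value: 10 N more push moved it only 0.1 mm. I'm handing in the job.

```bash
python3 -c "
from plant import robot
print(robot.close_job())"
```

```text
the job is handed in; nothing more can be done
None
```

I handed the job in at about 15 s with the shutter open against its stop and the spindle keyed, seated on the hub face, and still gripped and pressed home with about 26 N; the hand-in returned no verdict.

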